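# Load the seal stack and hold the slide stage at its detent

## Task

Load the little slide stage: lay the larger disc flat and centred on the round plate of the carriage, let go of it, then lay the smaller disc flat and centred on top of it. Then take the carriage by its upright handle and slide it along the rail towards the arch until its ball clicks into the notch, with the stack under the clamp screw, and stop there: finish while still gripping the handle, with the carriage in the notch, the stack still centred and your fingers off the discs. Leave the small round tin, the jar and the beaker where they stand.

Things in the scene. Friction and masses are not known exactly. Their poses are not given: they have to be found in the camera images.
- frit: larger disc (sintered metal frit): plain grey steel, 50 mm diameter, 12 mm thick, 60 g or so, loose, lying flat on the bench at the left or right of the stage. Origin: centre of its underside; z up.
- seal: smaller disc (sealing disc): plain white, 36 mm diameter, 10 mm thick, 30 g or so, loose, lying flat on the bench at the other side of the stage. Origin: centre of its underside; z up.
- plate (a point): round plate fixed on the carriage, 62 mm diameter, 5 mm thick, flat without a rim, with two scribed circles as big as the discs. Point: centre of its top face, 33 mm above the bench. z up, y along the rail towards the arch. It moves with the carriage.
- handle (a point): upright black handle fixed on the carriage, 100 mm behind the plate's centre (away from the arch): a round post 23 mm in diameter that stands from 28 to 68 mm above the bench (foot flange 28 mm wide, lowest 5 mm). Point: on its axis, 52 mm above the bench. y along the rail towards the arch. It moves with the carriage.
- carriage: flat aluminium carriage, 150 mm long (y, along the rail), 60 mm wide, top 28 mm above the bench, carrying plate and handle; origin at its centre. It moves only along the rail, its +y, 140 mm in all; the notch lies 80 to 120 mm from its start. Sliding takes 3 to 4 N; in the notch it stands fast until pushed with about 15 N, and can overrun the notch.
- arch: fixed grey arch over the rail, with a clamp screw pointing straight down from its middle. Origin: on the bench below the screw; y along the rail, the way the carriage must slide. Legs 98 mm apart, 20 mm wide along the rail; screw pad's underside 69 mm, beam top 92 mm, knob top 108 mm above the bench.
- notch (a point): notch, 7 mm wide, in the 28 mm high steel strip that runs fixed along the carriage's -x side (from 135 mm before the notch to 40 mm beyond). It lies level with the clamp screw along the rail. Point: in the middle of the notch, 22 mm above the bench.
- ball_seat (a point): where the spring ball sits in the carriage's -x side, level with the plate's centre along the rail; it moves with the carriage and drops into the notch when the plate's centre is level with the clamp screw.
- ferrule_tin: bystander: flat round lidded tin, 55 mm diameter, 18 mm high, loose. Origin: centre of its underside. Not part of the stack.
- septa_jar: bystander: small jar with a screw lid, 39 mm diameter, 47 mm high, loose. Origin: centre of its underside.
- beaker_50: bystander: small glass beaker, 48 mm wide, 58 mm high, loose. Origin: centre of its underside.
Mind the look-alikes: they are no part of the job. Several things have the shape of the seal; the one meant has the colours described above.

How it is judged:
By the outcome, as a careful person would: the job done as asked, in the order asked, and still so for the second after the job is handed in, while the arm keeps its last pose, push and grip.
It also fails if it takes over 66 s, if anything falls off the work surface, if the arm or the gripper's body presses on something with over 40 N, if the wrist force passes 120 N, or if a joint passes its speed limit or range.

## Robot

A 6-joint arm with a two-finger parallel gripper is mounted at the origin on a cart in front of the work surface, level with it; the furniture and walls round the work are solid. World frame = base frame: x ahead of the robot, y to its left, z up, the work surface at z = 0. Lengths are in m, angles in rad, forces in N, time in s.
With the tool pointing down it reaches from about 0.425 to 0.95 m from the base axis. Payload 3.5 kg.
Tool frame: the origin (TCP) lies at the very end of the fingers, on their centre line; the grasp point (between the pads) lies 19 mm behind it (ctrl.grip_point_offset is the distance from the TCP to the grasp point, in m); z points along the fingers, y is the line along which they close (so a half turn about z gives the same grasp; the last joint's range is limited). The gripper opens to 85 mm and grips with 20 to 120 N. Pads are 22 mm wide; open, the fingers measure 114 mm over their backs; the gripper's body (76 mm by 85 mm) begins 54 mm behind the grasp point. The pads swing forward as they close: fully open they stand 13 mm farther back than shut.
Start: joints at [1.186, 0.286, 1.577, -0, 1.279, -0.15], TCP at [0.157, 0.656, 0.231] pointing down, gripper open.
Joint ranges: [-2.77, 2.77], [-0.9, 2.22], [0.21, 2.48], [-1.53, 4.67], [0.24, 2.81], [-2.84, 2.84]. Speed limits (rad/s): [2.79, 2.79, 3.14, 3.14, 3.14, 3.14].

## Interface

Orientations are given as a unit quaternion [x, y, z, w].
In Python, from plant import ctrl gives the robot as it stands. The module is installed in compiled form; this text tells all that it offers.
- The arm moves only by the shell command python3 -m pendant 'ROWS' [OPENING] [FORCE]. ROWS is JSON, a list of rows, each an object of numbers: "dx", "dy", "dz": the shift along the tool's x, y, z in cm; "twist": the turn about the tool's z in degrees. A call has 1 to 10 rows; each row is the pose to reach, as a shift and turn from the pose commanded when the call began, along the tool's axes at that moment; what a row does not reach only later rows make up. A row lasts 1/8 s, in which the tool goes at most 62.5 mm and 10.7 degrees, less where a joint would pass 70% of its speed; a pose out of reach is approached as far as the arm can. A call with a gripper value outside its range is refused whole. OPENING is the opening in per cent of the stroke, from 0 (shut) to 100 (fully open), set as the call begins (- or left out, the last holds). The fingers move at their own pace and stop on an object; FORCE is the grip in N (left out, the last holds). Time passes only in rows, so rows that repeat a pose let the fingers close. It gives the time, the measured TCP pose, the force, the opening and the grip force at its end, in the units of the state.
- ctrl.get_state(): the state, without advancing time (a new reading comes with each control period).
- ctrl.read_camera(name): name is "scene" or "top" or "wrist"; returns a dict with "img" (384x512x3 uint8, red, green, blue), "depth" (384x512 float32, m along the optical axis (not along the pixel's ray), 0 where there is no reading), "camera_matrix" (3x3 intrinsics, pixels), "xyz" and "rotation" of the camera in the world; the wrist camera has in their place "tool_from_camera" (4x4, takes a point from camera to tool coordinates, whose origin is the TCP and whose axes are the flange's). Camera axes: x right, y up, looking along -z (the intrinsics and any distortion apply to the point x, -y, -z); pixel columns grow to the right and rows downward; lengths in m; the calibration is good to about 2 mm. A picture is of the moment at which its call begins: read the wrist's pose just before it.
- ctrl.sign_off(): hands the job in; it is judged then, once.
The state is a dict: "time": time; "qpos": joint angles; "dq": joint speeds; "joint_efforts": joint torques, N m; "eef_pos": TCP position; "tcp_rot": TCP orientation; "contact_force": force on the tool from outside, world axes, zero at the start; "wrist_torque": the same for the moment, N m; "opening": opening from 0.0 (shut) to 1.0 (fully open); "finger_force": force on a finger pad.
Only numpy, scipy, OpenCV 4.12 (cv2) and the standard library are available. Lean on these libraries where they do the work, as an engineer would, in place of code of your own. Each camera call takes 0.05 s, during which the arm holds its last target. There are 200 camera calls.

## Working session

There is one attempt and no reset: what is moved stays moved. The work goes in short steps, Python scripts to look and compute and a shell command to move; the robot and the scene stay as the last step left them, time stands still between calls to the robot, and variables do not carry over. Pictures are saved under pics/ and viewed, at most 10 in all, crops included, and the job is handed in when it is done.

```bash
mkdir -p pics
cat > h.py <<'E'
import numpy as np, cv2
from plant import ctrl
from scipy.spatial.transform import Rotation as R
def shot(name):
    s=ctrl.get_state(); c=ctrl.read_camera(name)
    K=np.array(c["camera_matrix"]); 
    if name=="wrist":
        T=np.array(c["tool_from_camera"]); Rt=R.from_quat(s["tcp_rot"]).as_matrix()
        Rc=Rt@T[:3,:3]; p=Rt@T[:3,3]+np.array(s["eef_pos"])
    else:
        Rc=np.array(c["rotation"]); p=np.array(c["xyz"])
    return s,c["img"],c["depth"],K,Rc,p
def cloud(d,K,Rc,p):
    v,u=np.mgrid[:d.shape[0],:d.shape[1]]
    P=np.stack([(u-K[0,2])/K[0,0]*d,-(v-K[1,2])/K[1,1]*d,-d],-1)
    return P@Rc.T+p
def atz(u,v,z,K,Rc,p):
    r=Rc@np.array([(u-K[0,2])/K[0,0],-(v-K[1,2])/K[1,1],-1]); return p+r*(z-p[2])/r[2]
def save(n,img): cv2.imwrite(n,img[:,:,::-1])
def tool(s,w):  # world vec -> tool axes, cm
    return R.from_quat(s["tcp_rot"]).as_matrix().T@np.array(w)*100
E
python3 - <<'E'
from h import *
for n in("top","scene"):
    s,i,d,K,Rc,p=shot(n); save(f"pics/{n}.png",i); np.savez(f"{n}.npz",i=i,d=d,K=K,Rc=Rc,p=p); print(n,p,K[0,0])
print(s)
E
```

```text
top [ 0.42381734 -0.03147195  1.1977646 ] 418.8716559825977
scene [ 0.11107684 -0.73800441  0.79232412] 379.19226603867
{'time': 0.05, 'qpos': array([ 1.18602238e+00,  2.87187467e-01,  1.57813519e+00,  2.66532072e-06,
        1.27861738e+00, -1.50018391e-01]), 'dq': array([-0.00196553, -0.00138971, -0.00149011,  0.00168265, -0.00275707,
        0.00096035]), 'joint_efforts': array([ 7.01776044e-04, -4.07558906e+01, -2.93925852e+01, -1.30437202e-04,
        3.68759909e-03, -8.11565215e-07]), 'eef_pos': array([0.15674699, 0.65588665, 0.22995529]), 'tcp_rot': array([ 1.17108737e-01,  9.93118405e-01, -1.13164203e-03, -3.11343853e-04]), 'contact_force': array([-0.0505377 , -1.44767178,  0.02950065]), 'wrist_torque': array([ 0.03887473, -0.06015024, -0.04679506]), 'finger_force': 0.0, 'opening': 0.9969695616441533}
```

View pics/top.png

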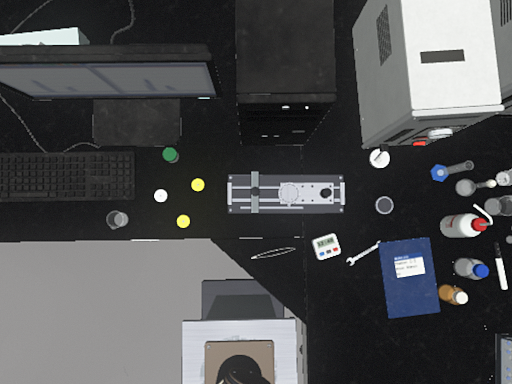

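View pics/scene.png

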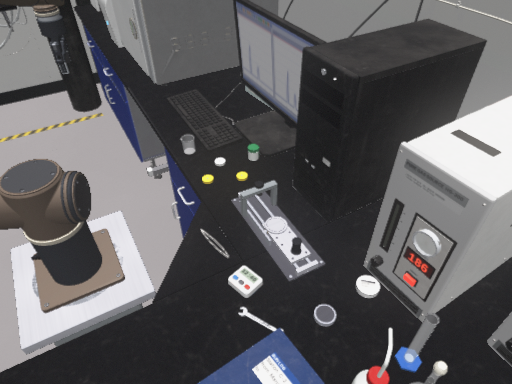

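The top view shows the arch at about (255,193), the plate at (290,193) and the handle at (326,193). The white disc is at (161,196) with yellow look-alikes beside it. Grey round things stand at (384,205) and (379,158). I'll measure them and enlarge.

Run:
```python
from h import *
z=np.load("top.npz"); i,d,K,Rc,p=[z[k] for k in("i","d","K","Rc","p")]
for n,u,v,h in(("white",161,196,.01),("arch",255,193,.1),("plate",290,193,.033),("handle",326,193,.068),("A",384,205,.012),("B",379,158,.018),("jar",170,155,.047),("y1",198,185,.01),("y2",183,221,.01),("beaker",117,219,.05)):
    c=cloud(d,K,Rc,p)[v-2:v+3,u-2:u+3]
    print(n,atz(u,v,h,K,Rc,p).round(3),np.median(c[...,2]).round(4))
a=cv2.resize(i[140:230,355:415],None,fx=6,fy=6,interpolation=cv2.INTER_CUBIC)
b=cv2.resize(i[165:225,220:355],None,fx=5.8,fy=5.8,interpolation=cv2.INTER_CUBIC)
o=np.zeros((600,800,3),np.uint8); o[:a.shape[0]//2*1,:0]=0
a=cv2.resize(a,(160,240)); o[350:590,:160]=a; o[:348,:783]=b
z=np.load("scene.npz"); s=cv2.resize(z["i"][265:335,300:390],(308,240),interpolation=cv2.INTER_CUBIC); o[350:590,180:488]=s
s=cv2.resize(z["i"][130:190,180:280],(300,180),interpolation=cv2.INTER_CUBIC); o[350:530,495:795]=s
save("pics/crop.png",o)
```

```text
Traceback (most recent call last):
  File "h.py", line 16, in cloud
    return P@Rc.T+p
           ~^~~~~
ValueError: matmul: Input operand 1 has a mismatch in its core dimension 0, with gufunc signature (n?,k),(k,m?)->(n?,m?) (size 4 is different from 3)
```

```bash
sed -i 's/Rc=np.array(c\["rotation"\])/Rc=R.from_quat(c["rotation"]).as_matrix()/' h.py
python3 - <<'E'
from h import *
z=np.load("top.npz"); i,d,K,Rc,p=[z[k] for k in("i","d","K","Rc","p")]; Rc=R.from_quat(Rc).as_matrix()
C=cloud(d,K,Rc,p)
for n,u,v,h in(("white",161,196,.01),("arch",255,193,.1),("plate",290,193,.033),("handle",326,193,.068),("A",384,205,.012),("B",379,158,.018),("jar",170,155,.047),("y1",198,185,.01),("y2",183,221,.01),("beaker",117,219,.05)):
    c=C[v-2:v+3,u-2:u+3]
    print(n,atz(u,v,h,K,Rc,p).round(3),np.median(c[...,2]).round(4))
a=i[140:230,355:415]
b=cv2.resize(i[165:225,220:355],None,fx=5.8,fy=5.8,interpolation=cv2.INTER_CUBIC)
o=np.zeros((600,800,3),np.uint8)
a=cv2.resize(a,(160,240)); o[350:590,:160]=a; o[:348,:783]=b
z=np.load("scene.npz"); s=cv2.resize(z["i"][265:335,300:390],(308,240),interpolation=cv2.INTER_CUBIC); o[350:590,180:488]=s
s=cv2.resize(z["i"][130:190,180:280],(300,180),interpolation=cv2.INTER_CUBIC); o[350:530,495:795]=s
save("pics/crop.png",o)
E
```

```text
white [0.5   0.215 0.01 ] 0.0108
arch [ 0.498 -0.05   0.1  ] 0.1092
plate [ 0.501 -0.148  0.033] 0.0331
handle [ 0.497 -0.243  0.068] 0.068
A [ 0.464 -0.418  0.012] 0.0135
B [ 0.598 -0.407  0.018] 0.017
jar [0.611 0.183 0.047] 0.0486
y1 [0.53 0.11 0.01] 0.0115
y2 [0.428 0.153 0.01 ] 0.0108
beaker [0.437 0.325 0.05 ] 0.0033
```

View pics/crop.png

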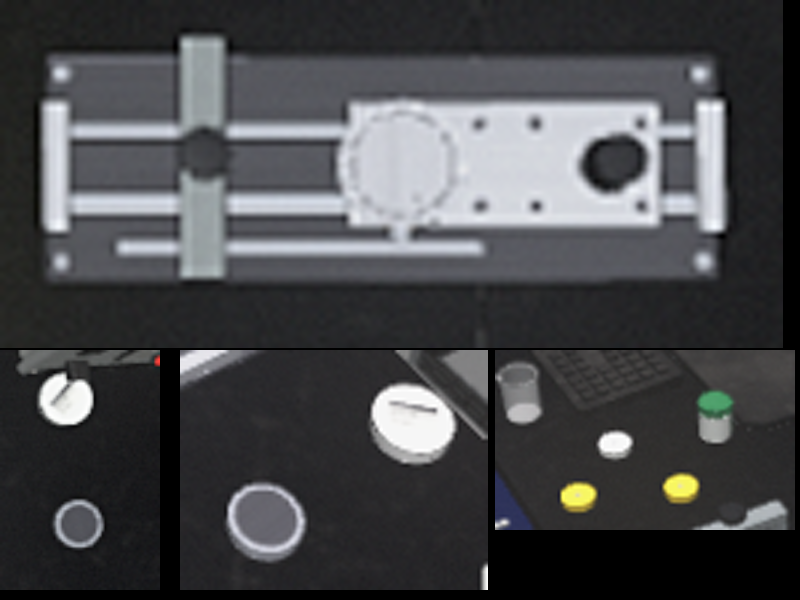

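A (384,205) is the plain grey frit at about (0.464, -0.418). B is the white-lidded tin, and the seal is the white disc at (0.500, 0.215). I'll swing round to the frit.

```bash
python3 -m pendant '[{"dx":-33,"dy":-13,"dz":-2,"twist":-13.3},{"dx":-33,"dy":-13,"dz":-2,"twist":-13.3},{"dx":-33,"dy":-13,"dz":-2,"twist":-13.3},{"dx":-33,"dy":-13,"dz":-2,"twist":-13.3},{"dx":-33,"dy":-13,"dz":-2,"twist":-13.3},{"dx":-33,"dy":-13,"dz":-2,"twist":-13.3},{"dx":-53,"dy":-55,"dz":-2,"twist":-13.3},{"dx":-53,"dy":-55,"dz":-2,"twist":-13.3},{"dx":-53,"dy":-55,"dz":-2,"twist":-13.3},{"dx":-53,"dy":-55,"dz":-2,"twist":-13.3}]' 100 40; python3 -c "
from h import *
s=ctrl.get_state();print(s['qpos'],R.from_quat(s['tcp_rot']).as_matrix().round(3))"
```

```text
time: 1.35
eef_pos: [0.4996, 0.2068, 0.2509]
tcp_rot: [0.001, 1.0, -0.0, -0.0]
contact_force: [-0.3, 0.1, -0.3]
opening: 1.004
finger_force: 0.0
[ 2.04762517e-01 -2.61389144e-02  1.88605711e+00 -1.06737240e-04
  1.28214232e+00 -1.36361198e+00] [[-1.     0.002 -0.   ]
 [ 0.002  1.    -0.   ]
 [ 0.    -0.    -1.   ]]
```

```bash
python3 -m pendant '[{"dx":3.6,"dy":-62.5,"dz":5},{"dx":3.6,"dy":-62.5,"dz":5},{"dx":3.6,"dy":-62.5,"dz":5},{"dx":3.6,"dy":-62.5,"dz":5},{"dx":3.6,"dy":-62.5,"dz":5},{"dx":3.6,"dy":-62.5,"dz":5},{"dx":3.6,"dy":-62.5,"dz":5},{"dx":3.6,"dy":-62.5,"dz":5},{"dx":3.6,"dy":-62.5,"dz":5},{"dx":3.6,"dy":-62.5,"dz":5}]'; python3 -m pendant '[{"dx":0},{"dx":0}]'
python3 - <<'E'
from h import *
s,i,d,K,Rc,p=shot("wrist"); print(s["qpos"],s["eef_pos"],p,np.abs(s["dq"]).max()); save("pics/w1.png",i); np.savez("w1.npz",i=i,d=d,K=K,Rc=Rc,p=p)
C=cloud(d,K,Rc,p); m=(abs(C[...,2]-.012)<.004)&(d>0)&(np.hypot(C[...,0]-.464,C[...,1]+.418)<.04)
q=C[m]; print(m.sum(),q.mean(0),q.min(0),q.max(0))
E
```

```text
[ 2.04762517e-01 -2.61389144e-02  1.88605711e+00 -1.06737240e-04
  1.28214232e+00 -1.36361198e+00] [0.49956223 0.20677242 0.25087786] [0.42967416 0.20682495 0.39363021] 0.9311595183482906$[0]: bad value
$[0]: bad value
<stdin>:4: RuntimeWarning: Mean of empty slice.
  ret = um.true_divide(
Traceback (most recent call last):
ValueError: zero-size array to reduction operation minimum which has no identity
```

View pics/w1.png

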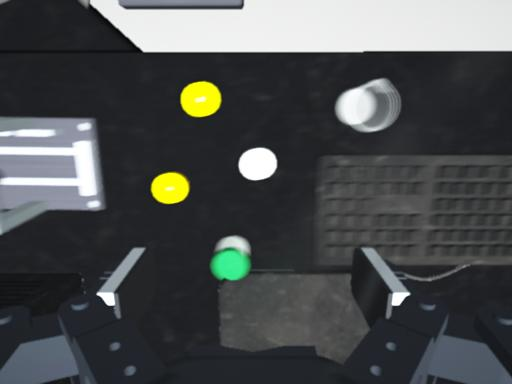

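The rows probably need all four keys. The picture also shows the seal at pixel (258,164) from above, with the yellow look-alikes at (200,99) and (170,187).

```bash
python3 -m pendant '[{"dx":3.6,"dy":-62.5,"dz":5,"twist":0},{"dx":3.6,"dy":-62.5,"dz":5,"twist":0},{"dx":3.6,"dy":-62.5,"dz":5,"twist":0},{"dx":3.6,"dy":-62.5,"dz":5,"twist":0},{"dx":3.6,"dy":-62.5,"dz":5,"twist":0},{"dx":3.6,"dy":-62.5,"dz":5,"twist":0},{"dx":3.6,"dy":-62.5,"dz":5,"twist":0},{"dx":3.6,"dy":-62.5,"dz":5,"twist":0},{"dx":3.6,"dy":-62.5,"dz":5,"twist":0},{"dx":3.6,"dy":-62.5,"dz":5,"twist":0}]'; python3 -m pendant '[{"dx":0,"dy":0,"dz":0,"twist":0},{"dx":0,"dy":0,"dz":0,"twist":0}]'
python3 - <<'E'
from h import *
s,i,d,K,Rc,p=shot("wrist"); print(s["qpos"],s["eef_pos"],p,np.abs(s["dq"]).max()); save("pics/w1.png",i); np.savez("w1.npz",i=i,d=d,K=K,Rc=Rc,p=p)
C=cloud(d,K,Rc,p); m=(abs(C[...,2]-.012)<.004)&(d>0)&(np.hypot(C[...,0]-.464,C[...,1]+.418)<.04)
q=C[m]; print(m.sum()); print(q.mean(0),q.min(0),q.max(0))
E
```

```text
time: 2.65
eef_pos: [0.4617, -0.4149, 0.2009]
tcp_rot: [0.002, 1.0, 0.0, -0.0]
contact_force: [0.3, -0.1, -0.2]
opening: 1.001
finger_force: 0.0
time: 2.9
eef_pos: [0.4619, -0.4127, 0.2007]
tcp_rot: [0.002, 1.0, 0.001, -0.0]
contact_force: [-0.7, 0.3, 0.4]
opening: 0.998
finger_force: 0.0
[-8.92945641e-01  1.92673543e-01  1.74600103e+00  4.18796710e-04
  1.20494907e+00 -2.46065755e+00] [ 0.46190739 -0.41266804  0.2006896 ] [ 0.39209534 -0.41284528  0.34347914] 0.027398668950915393
1821
[ 0.46342611 -0.41935536  0.01229991] [ 0.43935906 -0.44381288  0.00800532] [ 0.4887653  -0.39471663  0.01501405]
```

```bash
python3 -m pendant '[{"dx":-0.2,"dy":-0.65,"dz":6,"twist":0},{"dx":-0.2,"dy":-0.65,"dz":12,"twist":0},{"dx":-0.2,"dy":-0.65,"dz":17,"twist":0},{"dx":-0.2,"dy":-0.65,"dz":19,"twist":0},{"dx":-0.2,"dy":-0.65,"dz":19.9,"twist":0},{"dx":-0.2,"dy":-0.65,"dz":19.9,"twist":0}]'; python3 -m pendant '[{"dx":0,"dy":0,"dz":0,"twist":0},{"dx":0,"dy":0,"dz":0,"twist":0},{"dx":0,"dy":0,"dz":0,"twist":0},{"dx":0,"dy":0,"dz":0,"twist":0},{"dx":0,"dy":0,"dz":0,"twist":0},{"dx":0,"dy":0,"dz":0,"twist":0},{"dx":0,"dy":0,"dz":0,"twist":0},{"dx":0,"dy":0,"dz":0,"twist":0}]' 20 40
```

```text
time: 3.7
eef_pos: [0.4652, -0.4202, 0.0041]
tcp_rot: [0.001, 1.0, -0.001, 0.001]
contact_force: [-0.0, 0.6, -0.4]
opening: 0.999
finger_force: 0.0
time: 4.7
eef_pos: [0.4651, -0.4208, 0.0048]
tcp_rot: [0.001, 1.0, -0.001, 0.001]
contact_force: [0.0, 0.5, 5.6]
opening: 0.558
finger_force: 40.2
```

```bash
python3 -m pendant '[{"dx":0,"dy":0,"dz":-2,"twist":0},{"dx":0,"dy":0,"dz":-8,"twist":0},{"dx":0,"dy":0,"dz":-12,"twist":0},{"dx":0,"dy":0,"dz":-12,"twist":0},{"dx":0,"dy":0,"dz":-12,"twist":0}]'
python3 - <<'E'
from h import *
s,i,d,K,Rc,p=shot("wrist"); save("pics/w2.png",i)
T=R.from_quat(s["tcp_rot"]).as_matrix(); L=(cloud(d,K,Rc,p)-s["eef_pos"])@T
m=(d>0)&(np.abs(L[...,1])<.02)&(np.abs(L[...,0])<.035)&(np.abs(L[...,2])<.03)
q=L[m];print(m.sum()); print(np.percentile(q,[1,50,99],axis=0).round(4),s["eef_pos"])
E
```

```text
time: 5.32
eef_pos: [0.4638, -0.4191, 0.1223]
tcp_rot: [0.001, 1.0, 0.0, -0.0]
contact_force: [-0.9, 1.0, -1.5]
opening: 0.55
finger_force: 41.5
8317
[[-0.0216 -0.0194 -0.0088]
 [ 0.0043  0.     -0.0074]
 [ 0.0256  0.0194  0.002 ]] [ 0.46376115 -0.41912454  0.12227503]
```

View pics/w2.png

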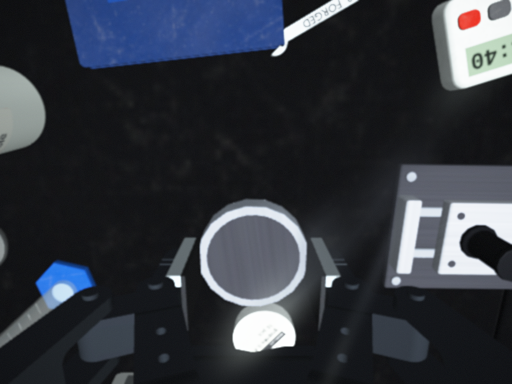

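The disc is held level at (253,253). Next I'll move towards the stage and look at it from close by.

```bash
python3 -m pendant '[{"dx":-5,"dy":17,"dz":-3,"twist":0},{"dx":-5,"dy":17,"dz":-3,"twist":0},{"dx":-5,"dy":17,"dz":-3,"twist":0},{"dx":-5,"dy":17,"dz":-3,"twist":0},{"dx":-5,"dy":17,"dz":-3,"twist":0}]'
python3 - <<'E'
from h import *
s,i,d,K,Rc,p=shot("wrist"); save("pics/w3.png",i); np.savez("w3.npz",i=i,d=d,K=K,Rc=Rc,p=p)
C=cloud(d,K,Rc,p); T=R.from_quat(s["tcp_rot"]).as_matrix(); L=(C-s["eef_pos"])@T
m=(d>0)&(np.abs(L[...,2]+.0075)<.0025)&(np.hypot(L[...,0],L[...,1])<.04); q=L[m]
m2=m&(np.abs(L[...,1])<.01); print("disc in tool",q.mean(0),L[m2].min(0),L[m2].max(0))
print("z hist",[(z,int((abs(C[...,2]-z/1000)<.0015).sum())) for z in(28,31,33,35,68)])
m=(d>0)&(C[...,2]>.0312)&(C[...,2]<.037)&(np.hypot(C[...,0]-.5,C[...,1]+.148)<.045); q=C[m]
print("plate",m.sum(),np.percentile(q,[.5,50,99.5],axis=0))
m=(abs(C[...,2]-.068)<.003)&(np.hypot(C[...,0]-.5,C[...,1]+.245)<.03); print("handle",m.sum(),C[m].mean(0) if m.any() else 0)
print(s["eef_pos"],np.abs(s["dq"]).max(),s["qpos"])
E
```

```text
time: 6.0
eef_pos: [0.5139, -0.2494, 0.1509]
tcp_rot: [0.001, 1.0, 0.001, -0.001]
contact_force: [-0.0, -0.1, -0.9]
opening: 0.55
finger_force: 41.6
disc in tool [ 0.00258089 -0.00021778 -0.00747502] [-0.02364064 -0.00999966 -0.00937259] [ 0.02612944  0.00999628 -0.00506373]
z hist [(28, 8993), (31, 1100), (33, 4627), (35, 2554), (68, 1058)]
plate 4487 [[ 0.47131745 -0.17634192  0.03150374]
 [ 0.49984845 -0.146872    0.03345341]
 [ 0.5301338  -0.11749105  0.03518004]]
handle 931 [ 0.49900416 -0.24640556  0.06817282]
[ 0.51393461 -0.24938807  0.15092969] 0.026754763664192535 [-6.29140479e-01  1.41427976e-01  1.90137421e+00 -5.11788604e-04
  1.10157271e+00 -2.19770150e+00]
```

View pics/w3.png

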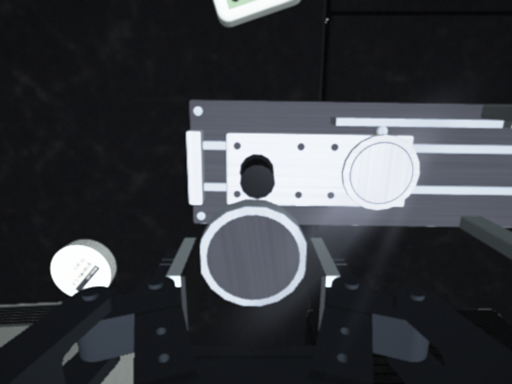

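The plate is at pixel (381,172), giving (0.5003, -0.1467). The handle at (257,175) gives (0.499, -0.2464), 100 mm behind, as it should be. I'll move above the plate.

```bash
python3 -m pendant '[{"dx":1.24,"dy":6,"dz":1,"twist":0},{"dx":1.24,"dy":10.3,"dz":3,"twist":0},{"dx":1.24,"dy":10.3,"dz":8,"twist":0},{"dx":1.24,"dy":10.3,"dz":10.5,"twist":0},{"dx":1.24,"dy":10.3,"dz":10.5,"twist":0},{"dx":1.24,"dy":10.3,"dz":10.5,"twist":0},{"dx":1.24,"dy":10.3,"dz":10.5,"twist":0}]'
```

```text
time: 6.92
eef_pos: [0.5037, -0.1479, 0.0492]
tcp_rot: [0.002, 1.0, -0.001, 0.001]
contact_force: [-0.6, 1.2, 0.3]
opening: 0.556
finger_force: 41.7
```

```bash
python3 -m pendant '[{"dx":0,"dy":0,"dz":0,"twist":0}]'; python3 -m pendant '[{"dx":0,"dy":0,"dz":0,"twist":0}]'
python3 - <<'E'
from h import *
s,i,d,K,Rc,p=shot("wrist"); save("pics/w4.png",i)
C=cloud(d,K,Rc,p); T=R.from_quat(s["tcp_rot"]).as_matrix(); L=(C-s["eef_pos"])@T
m=(d>0)&(np.abs(L[...,2]+.0075)<.0025)&(np.hypot(L[...,0],L[...,1])<.04); q=C[m]; print("disc",np.percentile(q,[.5,99.5],axis=0))
m=(d>0)&(C[...,2]>.0308)&(C[...,2]<.036)&(np.hypot(C[...,0]-.5,C[...,1]+.148)<.04)&~m; q=C[m]
print("plate",m.sum(),np.percentile(q,[.5,50,99.5],axis=0),s["eef_pos"])
E
```

```text
time: 7.05
eef_pos: [0.5033, -0.1474, 0.0488]
tcp_rot: [0.001, 1.0, -0.001, 0.001]
contact_force: [1.2, 0.2, -1.2]
opening: 0.555
finger_force: 41.7
time: 7.18
eef_pos: [0.5029, -0.1469, 0.0482]
tcp_rot: [0.001, 1.0, -0.0, 0.001]
contact_force: [-0.6, 0.2, -1.7]
opening: 0.56
finger_force: 41.7
disc [[ 0.47744157 -0.17163947  0.05382656]
 [ 0.52517723 -0.12282422  0.05774089]]
plate 2749 [[ 0.47035765 -0.17612757  0.0311887 ]
 [ 0.48052923 -0.14488012  0.03323345]
 [ 0.50087091 -0.11669857  0.03478004]] [ 0.50291642 -0.14694685  0.04824399]
```

View pics/w4.png

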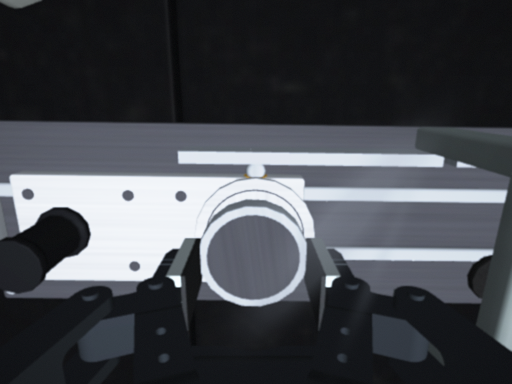

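The disc at (253,253) sits over the plate and the arm is still settling onto its target. I'll lower it.

```bash
python3 -m pendant '[{"dx":-0.05,"dy":0,"dz":0.3,"twist":0},{"dx":-0.05,"dy":0,"dz":0.6,"twist":0},{"dx":-0.05,"dy":0,"dz":0.6,"twist":0},{"dx":-0.05,"dy":0,"dz":0.6,"twist":0},{"dx":-0.05,"dy":0,"dz":0.6,"twist":0},{"dx":-0.05,"dy":0,"dz":0.6,"twist":0},{"dx":-0.05,"dy":0,"dz":0.6,"twist":0}]'
```

```text
time: 8.1
eef_pos: [0.5031, -0.1468, 0.0416]
tcp_rot: [0.001, 1.0, -0.0, 0.0]
contact_force: [0.8, 0.4, -1.2]
opening: 0.551
finger_force: 41.7
```

```bash
python3 -m pendant '[{"dx":0.13,"dy":0,"dz":0.2,"twist":0},{"dx":0.13,"dy":0,"dz":0.3,"twist":0},{"dx":0.13,"dy":0,"dz":0.35,"twist":0},{"dx":0.13,"dy":0,"dz":0.35,"twist":0},{"dx":0.13,"dy":0,"dz":0.35,"twist":0},{"dx":0.13,"dy":0,"dz":0.35,"twist":0}]'
```

```text
time: 8.85
eef_pos: [0.5018, -0.1468, 0.0381]
tcp_rot: [0.001, 1.0, -0.0, 0.0]
contact_force: [-0.1, 0.6, -0.9]
opening: 0.551
finger_force: 41.7
```

```bash
python3 -m pendant '[{"dx":0,"dy":0,"dz":0.07,"twist":0},{"dx":0,"dy":0,"dz":0.07,"twist":0},{"dx":0,"dy":0,"dz":0.07,"twist":0}]'; python3 -m pendant '[{"dx":0,"dy":0,"dz":0,"twist":0},{"dx":0,"dy":0,"dz":0,"twist":0},{"dx":0,"dy":0,"dz":0,"twist":0},{"dx":0,"dy":0,"dz":0,"twist":0},{"dx":0,"dy":0,"dz":-2,"twist":0},{"dx":0,"dy":0,"dz":-7,"twist":0},{"dx":0,"dy":0,"dz":-12,"twist":0},{"dx":0,"dy":0,"dz":-15,"twist":0},{"dx":0,"dy":0,"dz":-15,"twist":0},{"dx":0,"dy":0,"dz":-15,"twist":0}]' 100
python3 - <<'E'
from h import *
s,i,d,K,Rc,p=shot("wrist"); save("pics/w5.png",i)
C=cloud(d,K,Rc,p); m=(d>0)&(C[...,2]>.040)&(C[...,2]<.05)&(np.hypot(C[...,0]-.5,C[...,1]+.147)<.04); print("frit",m.sum(),np.percentile(C[m],[.5,50,99.5],axis=0))
m=(d>0)&(C[...,2]>.0312)&(C[...,2]<.036)&(np.hypot(C[...,0]-.5,C[...,1]+.147)<.04); print("plate",m.sum(),np.percentile(C[m],[.5,50,99.5],axis=0))
print(s["eef_pos"])
E
```

```text
time: 9.22
eef_pos: [0.5019, -0.1468, 0.0378]
tcp_rot: [0.001, 1.0, -0.0, 0.0]
contact_force: [-2.2, 2.0, 4.1]
opening: 0.559
finger_force: 42.1
time: 10.48
eef_pos: [0.501, -0.1464, 0.1859]
tcp_rot: [0.001, 1.0, 0.0, -0.001]
contact_force: [0.7, 0.6, -0.8]
opening: 1.006
finger_force: 0.0
frit 2428 [[ 0.4767031  -0.170723    0.04200578]
 [ 0.4998723  -0.14697373  0.04535098]
 [ 0.52439958 -0.12331161  0.04717697]]
plate 978 [[ 0.4706857  -0.17642016  0.03151629]
 [ 0.48954458 -0.14328166  0.03324406]
 [ 0.53098142 -0.11659743  0.03552672]]
[ 0.50100497 -0.14637417  0.18593305]
```

View pics/w5.png

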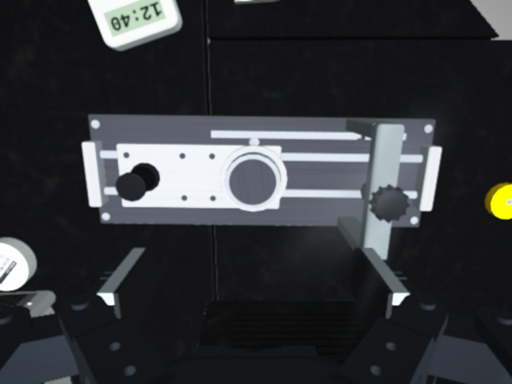

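The frit is centred on the plate at (253,180), within 1 mm. Now the seal.

```bash
python3 -m pendant '[{"dx":0,"dy":35,"dz":-1,"twist":0},{"dx":0,"dy":35,"dz":-1,"twist":0},{"dx":0,"dy":35,"dz":-1,"twist":0},{"dx":0,"dy":35,"dz":-1,"twist":0},{"dx":0,"dy":35,"dz":-1,"twist":0},{"dx":0,"dy":35,"dz":-1,"twist":0},{"dx":0,"dy":36,"dz":-1,"twist":0},{"dx":0,"dy":36,"dz":-1,"twist":0},{"dx":0,"dy":36,"dz":-1,"twist":0}]'
python3 - <<'E'
from h import *
s,i,d,K,Rc,p=shot("wrist"); save("pics/w6.png",i)
C=cloud(d,K,Rc,p); m=(d>0)&(C[...,2]>.006)&(C[...,2]<.015)&(np.hypot(C[...,0]-.5,C[...,1]-.215)<.035); print("seal",m.sum(),np.percentile(C[m],[.5,50,99.5],axis=0),i[m].mean(0)); print(s["eef_pos"])
E
```

```text
time: 11.65
eef_pos: [0.5026, 0.2119, 0.1966]
tcp_rot: [0.002, 1.0, -0.0, -0.001]
contact_force: [-0.4, 0.6, 0.4]
opening: 0.999
finger_force: 0.0
seal 953 [[0.48414285 0.19892122 0.00827206]
 [0.50112575 0.21607218 0.01019456]
 [0.51885682 0.23325537 0.01214324]] [254.98635887 254.99475341 255.        ]
[0.50260311 0.21194744 0.19660742]
```

```bash
python3 -m pendant '[{"dx":0.1,"dy":0.4,"dz":6,"twist":0},{"dx":0.1,"dy":0.4,"dz":12,"twist":0},{"dx":0.1,"dy":0.4,"dz":17,"twist":0},{"dx":0.1,"dy":0.4,"dz":19,"twist":0},{"dx":0.1,"dy":0.4,"dz":19.6,"twist":0},{"dx":0.1,"dy":0.4,"dz":19.6,"twist":0},{"dx":0.1,"dy":0.4,"dz":19.6,"twist":0},{"dx":0.1,"dy":0.4,"dz":19.6,"twist":0}]'; python3 -m pendant '[{"dx":0,"dy":0,"dz":0,"twist":0},{"dx":0,"dy":0,"dz":0,"twist":0},{"dx":0,"dy":0,"dz":0,"twist":0},{"dx":0,"dy":0,"dz":0,"twist":0},{"dx":0,"dy":0,"dz":0,"twist":0},{"dx":0,"dy":0,"dz":0,"twist":0},{"dx":0,"dy":0,"dz":0,"twist":0},{"dx":0,"dy":0,"dz":0,"twist":0}]' 10 40
```

```text
time: 12.7
eef_pos: [0.5027, 0.2174, 0.0027]
tcp_rot: [0.001, 1.0, 0.0, 0.001]
contact_force: [-0.4, -0.4, -0.1]
opening: 0.997
finger_force: 0.0
time: 13.7
eef_pos: [0.5021, 0.2174, 0.0018]
tcp_rot: [0.001, 1.0, 0.0, 0.0]
contact_force: [-0.6, 0.5, 4.4]
opening: 0.394
finger_force: 40.1
```

```bash
python3 -m pendant '[{"dx":0,"dy":0,"dz":-2,"twist":0},{"dx":0,"dy":0,"dz":-8,"twist":0},{"dx":0,"dy":0,"dz":-14,"twist":0},{"dx":0,"dy":0,"dz":-18,"twist":0},{"dx":0,"dy":0,"dz":-18,"twist":0},{"dx":0,"dy":0,"dz":-18,"twist":0}]'
python3 - <<'E'
from h import *
s,i,d,K,Rc,p=shot("wrist"); save("pics/w7.png",i)
L=(cloud(d,K,Rc,p)-s["eef_pos"])@R.from_quat(s["tcp_rot"]).as_matrix()
m=(d>0)&(i.min(-1)>225)&(np.hypot(L[...,0],L[...,1])<.03)&(np.abs(L[...,2])<.02); q=L[m]; print(m.sum(),np.percentile(q,[1,50,99],axis=0))
m&=abs(L[...,2]-np.median(q[:,2]))<.002; print(np.percentile(L[m],[.5,99.5],axis=0)); print(s["eef_pos"])
E
```

```text
time: 14.45
eef_pos: [0.5006, 0.2169, 0.1795]
tcp_rot: [0.001, 1.0, -0.0, -0.001]
contact_force: [0.4, -1.0, -0.7]
opening: 0.395
finger_force: 39.9
4474 [[-1.58921058e-02 -1.63162249e-02 -9.85644998e-03]
 [ 1.30244713e-03  2.45933383e-05 -8.36257358e-03]
 [ 1.72096315e-02  1.64045538e-02 -6.74877633e-03]]
[[-0.01646356 -0.01660968 -0.00996338]
 [ 0.01756973  0.01649918 -0.00673524]]
[0.50059905 0.21691214 0.17953856]
```

```bash
python3 -m pendant '[{"dx":0,"dy":-36.4,"dz":0,"twist":0},{"dx":0,"dy":-36.4,"dz":0,"twist":0},{"dx":0,"dy":-36.4,"dz":0,"twist":0},{"dx":0,"dy":-36.4,"dz":0,"twist":0},{"dx":0,"dy":-36.4,"dz":0,"twist":0},{"dx":0,"dy":-36.4,"dz":0,"twist":0},{"dx":0,"dy":-36.4,"dz":3,"twist":0},{"dx":0,"dy":-36.4,"dz":8,"twist":0},{"dx":0,"dy":-36.4,"dz":12,"twist":0},{"dx":0,"dy":-36.4,"dz":12,"twist":0}]';  python3 -m pendant '[{"dx":0,"dy":0,"dz":0,"twist":0},{"dx":0,"dy":0,"dz":0,"twist":0},{"dx":0,"dy":0,"dz":0,"twist":0},{"dx":0,"dy":0,"dz":0,"twist":0}]'
```

```text
time: 15.75
eef_pos: [0.4963, -0.1446, 0.0557]
tcp_rot: [0.001, 1.0, 0.003, -0.006]
contact_force: [-0.1, -0.6, -0.2]
opening: 0.395
finger_force: 40.0
time: 16.25
eef_pos: [0.5013, -0.147, 0.0624]
tcp_rot: [0.001, 1.0, -0.0, 0.001]
contact_force: [0.1, -0.2, 0.1]
opening: 0.396
finger_force: 40.0
```

```bash
python3 -m pendant '[{"dx":0,"dy":0,"dz":0.5,"twist":0},{"dx":0,"dy":0,"dz":1,"twist":0},{"dx":0,"dy":0,"dz":1.3,"twist":0},{"dx":0,"dy":0,"dz":1.3,"twist":0},{"dx":0,"dy":0,"dz":1.3,"twist":0},{"dx":0,"dy":0,"dz":1.3,"twist":0}]'
```

```text
time: 17.0
eef_pos: [0.5009, -0.1468, 0.0485]
tcp_rot: [0.001, 1.0, -0.0, 0.0]
contact_force: [-0.9, -0.4, 0.2]
opening: 0.398
finger_force: 40.0
```

```bash
python3 -m pendant '[{"dx":0,"dy":0,"dz":0.1,"twist":0},{"dx":0,"dy":0,"dz":0.19,"twist":0},{"dx":0,"dy":0,"dz":0.19,"twist":0},{"dx":0,"dy":0,"dz":0.19,"twist":0}]'; python3 -m pendant '[{"dx":0,"dy":0,"dz":0,"twist":0},{"dx":0,"dy":0,"dz":0,"twist":0},{"dx":0,"dy":0,"dz":0,"twist":0},{"dx":0,"dy":0,"dz":0,"twist":0},{"dx":0,"dy":0,"dz":-2,"twist":0},{"dx":0,"dy":0,"dz":-7,"twist":0},{"dx":0,"dy":0,"dz":-12,"twist":0},{"dx":0,"dy":0,"dz":-14,"twist":0},{"dx":0,"dy":0,"dz":-14,"twist":0},{"dx":0,"dy":0,"dz":-14,"twist":0}]' 100
python3 - <<'E'
from h import *
s,i,d,K,Rc,p=shot("wrist"); save("pics/w8.png",i); C=cloud(d,K,Rc,p)
def rep(n,lo,hi,x,y,r):
    m=(d>0)&(C[...,2]>lo)&(C[...,2]<hi)&(np.hypot(C[...,0]-x,C[...,1]-y)<r); q=np.percentile(C[m],[.5,99.5],axis=0); print(n,m.sum(),q.mean(0),q[1]-q[0])
rep("seal",.0525,.06,.5,-.147,.04); rep("frit",.042,.0475,.5,-.147,.04); rep("plate",.0312,.036,.5,-.147,.04)
rep("handle",.065,.071,.5,-.247,.03); rep("knob",.103,.113,.5,-.05,.03); rep("beam",.087,.097,.5,-.05,.08); print(s["eef_pos"])
E
```

```text
time: 17.5
eef_pos: [0.5008, -0.1468, 0.0468]
tcp_rot: [0.001, 1.0, -0.0, 0.0]
contact_force: [-1.9, -0.3, 3.2]
opening: 0.39
finger_force: 40.3
time: 18.75
eef_pos: [0.5, -0.1464, 0.1849]
tcp_rot: [0.001, 1.0, 0.001, -0.001]
contact_force: [-0.0, 0.1, -0.1]
opening: 1.002
finger_force: 0.0
seal 1330 [ 0.50046674 -0.14690723  0.05509589] [0.0340862  0.03397744 0.00377607]
frit 1058 [ 0.50090759 -0.14727714  0.04484195] [0.04865528 0.04820878 0.00447783]
plate 966 [ 0.50113309 -0.14658835  0.03347007] [0.06031398 0.05984162 0.00377727]
handle 722 [ 0.49931978 -0.24612866  0.06754013] [0.02386521 0.0236869  0.00444168]
knob 1019 [ 0.50229456 -0.05031664  0.10654208] [0.02521642 0.02472435 0.00651136]
beam 2805 [ 0.49816983 -0.05046183  0.09053159] [0.10022833 0.0199657  0.00665247]
[ 0.49995841 -0.14635072  0.18494271]
```

View pics/w8.png

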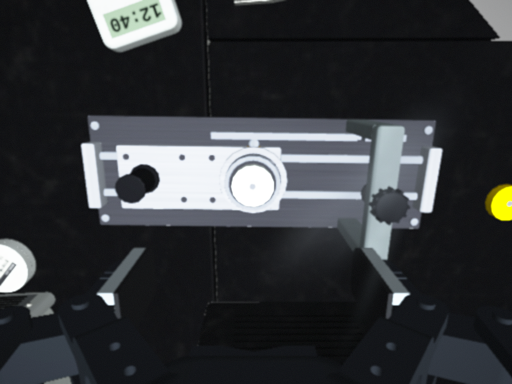

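The stack is centred: seal, frit and plate agree within 1 mm, and the seal is at pixel (252,184). The slide needed is about 96 mm. Now the handle.

```bash
python3 -m pendant '[{"dx":0.07,"dy":-6,"dz":0,"twist":0},{"dx":0.07,"dy":-10,"dz":0,"twist":0},{"dx":0.07,"dy":-10,"dz":2,"twist":0},{"dx":0.07,"dy":-10,"dz":6,"twist":0},{"dx":0.07,"dy":-10,"dz":6,"twist":0},{"dx":0.07,"dy":-10,"dz":6,"twist":0}]' 60 ; python3 -m pendant '[{"dx":0,"dy":0,"dz":4,"twist":0},{"dx":0,"dy":0,"dz":7,"twist":0},{"dx":0,"dy":0,"dz":8.6,"twist":0},{"dx":0,"dy":0,"dz":8.8,"twist":0},{"dx":0,"dy":0,"dz":8.8,"twist":0},{"dx":0,"dy":0,"dz":8.8,"twist":0}]'
```

```text
time: 19.55
eef_pos: [0.4999, -0.2467, 0.1265]
tcp_rot: [0.001, 1.0, 0.0, -0.0]
contact_force: [-0.5, -0.8, 0.1]
opening: 0.597
finger_force: 0.0
time: 20.3
eef_pos: [0.5008, -0.2475, 0.0401]
tcp_rot: [0.001, 1.0, -0.001, 0.001]
contact_force: [-0.1, 0.2, -0.1]
opening: 0.599
finger_force: 0.0
```

```bash
python3 -m pendant '[{"dx":0,"dy":0.05,"dz":0,"twist":0},{"dx":0,"dy":0.05,"dz":0,"twist":0},{"dx":0,"dy":0.05,"dz":0,"twist":0},{"dx":0,"dy":0.05,"dz":0,"twist":0},{"dx":0,"dy":0.05,"dz":0,"twist":0},{"dx":0,"dy":0.05,"dz":0,"twist":0},{"dx":0,"dy":0.05,"dz":0,"twist":0},{"dx":0,"dy":0.05,"dz":0,"twist":0}]' 5 60
```

```text
time: 21.3
eef_pos: [0.5001, -0.2467, 0.0393]
tcp_rot: [0.001, 1.0, -0.0, 0.0]
contact_force: [-1.8, -0.2, 4.8]
opening: 0.249
finger_force: 58.9
```

```bash
python3 -m pendant '[{"dx":0,"dy":0.3,"dz":0,"twist":0},{"dx":0,"dy":1,"dz":0,"twist":0},{"dx":-0.02,"dy":1.8,"dz":0,"twist":0},{"dx":-0.04,"dy":2.6,"dz":0,"twist":0},{"dx":-0.05,"dy":3.4,"dz":0,"twist":0},{"dx":-0.06,"dy":4.2,"dz":0,"twist":0},{"dx":-0.07,"dy":5,"dz":0,"twist":0},{"dx":-0.08,"dy":5.8,"dz":0,"twist":0},{"dx":-0.09,"dy":6.4,"dz":0,"twist":0},{"dx":-0.1,"dy":6.7,"dz":0,"twist":0}]'; python3 -m pendant '[{"dx":0,"dy":0.3,"dz":0,"twist":0},{"dx":0,"dy":0.6,"dz":0,"twist":0},{"dx":0,"dy":0.8,"dz":0,"twist":0},{"dx":0,"dy":0.8,"dz":0,"twist":0}]'
```

```text
time: 22.55
eef_pos: [0.5012, -0.1805, 0.0393]
tcp_rot: [0.001, 1.0, -0.001, 0.0]
contact_force: [-3.0, -6.1, 4.7]
opening: 0.253
finger_force: 59.2
time: 23.05
eef_pos: [0.5013, -0.172, 0.0393]
tcp_rot: [0.001, 1.0, -0.001, 0.0]
contact_force: [-1.9, -2.2, 6.5]
opening: 0.249
finger_force: 59.1
```

```bash
Z='python3 -m pendant'; python3 -m pendant '[{"dx":-0.02,"dy":0.5,"dz":0,"twist":0},{"dx":-0.02,"dy":1,"dz":0,"twist":0},{"dx":-0.02,"dy":1.3,"dz":0,"twist":0},{"dx":-0.02,"dy":1.4,"dz":0,"twist":0}]'; python3 -m pendant '[{"dx":0,"dy":0.1,"dz":0,"twist":0},{"dx":0,"dy":0.15,"dz":0,"twist":0},{"dx":0,"dy":0.15,"dz":0,"twist":0}]' | egrep 'eef|contact'; python3 -m pendant '[{"dx":0,"dy":0.1,"dz":0,"twist":0},{"dx":0,"dy":0.15,"dz":0,"twist":0},{"dx":0,"dy":0.15,"dz":0,"twist":0}]'| egrep 'eef|contact'
```

```text
time: 23.55
eef_pos: [0.5016, -0.1584, 0.0393]
tcp_rot: [0.001, 1.0, -0.001, 0.0]
contact_force: [-3.3, -5.8, 5.0]
opening: 0.254
finger_force: 59.2
eef_pos: [0.5016, -0.1569, 0.0393]
contact_force: [-1.3, -3.8, 4.8]
eef_pos: [0.5016, -0.1554, 0.0393]
contact_force: [-1.6, -4.1, 5.3]
```

```bash
python3 -m pendant '[{"dx":0,"dy":0.1,"dz":0,"twist":0},{"dx":0,"dy":0.15,"dz":0,"twist":0},{"dx":0,"dy":0.15,"dz":0,"twist":0}]' | egrep 'eef|contact'; python3 -m pendant '[{"dx":0,"dy":0.1,"dz":0,"twist":0},{"dx":0,"dy":0.1,"dz":0,"twist":0}]'| egrep 'eef|contact'; python3 -m pendant '[{"dx":0,"dy":0.1,"dz":0,"twist":0},{"dx":0,"dy":0.1,"dz":0,"twist":0}]'| egrep 'eef|contact'
```

```text
eef_pos: [0.5016, -0.1539, 0.0393]
contact_force: [-2.9, -3.5, 5.1]
eef_pos: [0.5017, -0.1524, 0.0393]
contact_force: [-1.9, -2.0, 6.0]
eef_pos: [0.5017, -0.1509, 0.0393]
contact_force: [-1.2, 0.8, 6.7]
```

The drag has dropped away and reversed, so the ball is dropping into the notch. I'll creep on to confirm.

```bash
python3 -m pendant '[{"dx":0,"dy":0.03,"dz":0,"twist":0},{"dx":0,"dy":0.03,"dz":0,"twist":0},{"dx":0,"dy":0.03,"dz":0,"twist":0}]' | egrep 'eef|contact'; python3 -m pendant '[{"dx":0,"dy":0.03,"dz":0,"twist":0},{"dx":0,"dy":0.03,"dz":0,"twist":0}]'| egrep 'eef|contact'
python3 - <<'E'
from h import *
s,i,d,K,Rc,p=shot("wrist"); save("pics/w9.png",i); C=cloud(d,K,Rc,p)
for n,lo,hi,r in(("seal",.0525,.06,.03),("frit",.042,.0475,.035),("plate",.0312,.036,.04)):
    m=(d>0)&(C[...,2]>lo)&(C[...,2]<hi)&(np.hypot(C[...,0]-.502,C[...,1]+.05)<r)
    if m.sum()>20: q=np.percentile(C[m],[.5,99.5],axis=0); print(n,m.sum(),q.mean(0),q)
print(s["eef_pos"],s["contact_force"])
s,i,d,K,Rc,p=shot("scene"); save("pics/w10.png",cv2.resize(i[160:290,200:350],(750,600)))
E
```

```text
eef_pos: [0.5017, -0.1505, 0.0393]
contact_force: [-2.1, -0.1, 7.4]
eef_pos: [0.5017, -0.1502, 0.0393]
contact_force: [-2.2, 0.5, 6.0]
seal 3937 [ 0.50178059 -0.05516693  0.05470399] [[ 0.48455813 -0.06879078  0.05270191]
 [ 0.51900305 -0.04154307  0.05670607]]
frit 3181 [ 0.50196797 -0.05620688  0.0447213 ] [[ 0.4777242  -0.07592709  0.04211261]
 [ 0.52621173 -0.03648667  0.04732999]]
plate 2842 [ 0.50157851 -0.05472764  0.03358701] [[ 0.47184392 -0.08114412  0.03129302]
 [ 0.5313131  -0.02831116  0.035881  ]]
[ 0.50168195 -0.15017139  0.03929469] [-2.16213223  0.50765915  6.02235625]
```

View pics/w9.png

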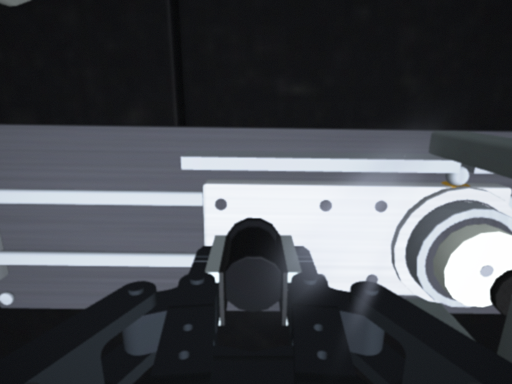

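The picture shows the handle gripped at (255,270), the ball at (457,175) and the stack under the screw pad at (505,290). The stack's edges put it level with the screw. A small push will test that the notch holds.

```bash
python3 -m pendant '[{"dx":0,"dy":0.06,"dz":0,"twist":0},{"dx":0,"dy":0.06,"dz":0,"twist":0},{"dx":0,"dy":0.06,"dz":0,"twist":0}]' | egrep 'eef|contact'; python3 -m pendant '[{"dx":0,"dy":0.06,"dz":0,"twist":0},{"dx":0,"dy":0.06,"dz":0,"twist":0},{"dx":0,"dy":0.06,"dz":0,"twist":0}]'| egrep 'eef|contact'
```

```text
eef_pos: [0.5017, -0.1497, 0.0393]
contact_force: [-1.7, -0.6, 6.8]
eef_pos: [0.5017, -0.1495, 0.0393]
contact_force: [-1.7, -0.5, 6.7]
```

```bash
python3 -m pendant '[{"dx":0,"dy":0.06,"dz":0,"twist":0},{"dx":0,"dy":0.06,"dz":0,"twist":0},{"dx":0,"dy":0.06,"dz":0,"twist":0}]' | egrep 'eef|contact'; python3 -m pendant '[{"dx":0,"dy":0.06,"dz":0,"twist":0},{"dx":0,"dy":0.06,"dz":0,"twist":0},{"dx":0,"dy":0.06,"dz":0,"twist":0}]'| egrep 'eef|contact'
```

```text
eef_pos: [0.5017, -0.1493, 0.0393]
contact_force: [-2.7, -3.7, 5.8]
eef_pos: [0.5017, -0.1492, 0.0393]
contact_force: [-1.5, -4.6, 4.9]
```

```bash
python3 -m pendant '[{"dx":0,"dy":0.08,"dz":0,"twist":0},{"dx":0,"dy":0.08,"dz":0,"twist":0},{"dx":0,"dy":0.08,"dz":0,"twist":0}]' | egrep 'eef|contact'; python3 -m pendant '[{"dx":0,"dy":-0.12,"dz":0,"twist":0},{"dx":0,"dy":-0.12,"dz":0,"twist":0},{"dx":0,"dy":-0.12,"dz":0,"twist":0}]'| egrep 'time|eef|contact|fing'
```

```text
eef_pos: [0.5017, -0.149, 0.0393]
contact_force: [-2.7, -7.1, 4.5]
time: 28.15
eef_pos: [0.5017, -0.1492, 0.0393]
contact_force: [-3.1, -3.9, 5.4]
finger_force: 59.1
```

Run:
```python
from h import *
s,i,d,K,Rc,p=shot("wrist"); C=cloud(d,K,Rc,p)
for n,lo,hi,r,rad in(("seal",.0525,.06,.03,.017),("frit",.042,.0475,.035,.0243),("plate",.0312,.036,.04,.030)):
    m=(d>0)&(C[...,2]>lo)&(C[...,2]<hi)&(np.hypot(C[...,0]-.502,C[...,1]+.05)<r); q=np.percentile(C[m],[.5,99.5],axis=0); print(n,q.mean(0)[0],q[0][1]+rad)
```

```text
seal 0.5016844694408924 -0.05086526767165789
frit 0.5020470351046558 -0.05070270383954846
plate 0.5015043323818317 -0.0503126239429684
```

The push went to 7 N with the carriage standing fast, beyond the sliding force, so it is in the notch. The stack is centred and level with the screw. Handing in.

```bash
python3 -c "
from plant import ctrl; print(ctrl.sign_off())"
```

```text
the job is handed in; nothing more can be done
None
```

The job is handed in: the frit and then the seal lie centred on the plate to within about 1 mm, the carriage is in the notch under the clamp screw, and the gripper still holds the handle, at about 28 s of the 66 s allowed; I didn't touch the tin, jar or beaker.

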